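# Clamp the freshly glued block and keep it clamped

### The arm

A 6-joint arm with a two-finger parallel gripper is mounted at the origin on the work surface. World frame = base frame: x ahead of the robot, y to its left, z up, the work surface at z = 0. Lengths are in m, angles in rad, forces in N, time in s.
With the tool pointing down it reaches from about 0.3 to 0.875 m from the base axis. Payload 4.2 kg.
Tool frame: the origin (TCP) lies on the centre line of the jaws, within the pads' length; the fingertips stand 22 mm ahead of it and the grasp point (between the pads) lies 3 mm ahead of it; z points along the fingers, y is the line along which they close (so a half turn about z gives the same grasp; the last joint's range is limited). The gripper opens to 85 mm and grips with 20 to 120 N. Pads are 22 mm wide; open, the fingers measure 114 mm over their backs; the gripper's body (76 mm by 85 mm) begins 54 mm behind the grasp point. The pads swing forward as they close: fully open they stand 13 mm farther back than shut.
Start: joints at [-1.157, 0.32, 1.565, -0, 1.257, -0.02], TCP at [0.242, -0.522, 0.253] pointing down, gripper open.
Joint ranges: [-3.11, 3.11], [-0.84, 2.01], [0.21, 2.61], [-1.34, 4.49], [0.05, 2.63], [-2.56, 2.56]. Speed limits (rad/s): [2.57, 2.57, 3.14, 3.14, 3.14, 3.14].

### API

Orientations are given as a unit quaternion [x, y, z, w].
In Python, from rig import sense, imaging, order gives the robot as it stands. The module is installed in compiled form; this text tells all that it offers.
- The arm moves only by the tool arm_command, never from a script. Its argument "targets" is one flat list of numbers, 5 for each row, row after row: the closure, from -1 (fully open) to 1 (shut), then the shift along the world's x, y, z in mm, then the turn about the world's z in degrees. In form: [claw, dx, dy, dz, turn, claw, dx, dy, dz, turn, ...]. A call has exactly 10 rows; each row shifts and turns the commanded pose from where the row before left it; what a row does not reach is not made up. A row lasts 1/10 s, in which the tool goes at most 50 mm and 8.59 degrees, less where a joint would pass 70% of its speed; a pose out of reach is approached as far as the arm can. A call is refused whole if a number of a shift passes 50 or a number of a turn 8.59, either way. A call with a gripper value outside its range is refused whole. The fingers move at their own pace and stop on an object; "force" is the grip in N (left out, the last holds). Time passes only in rows, so rows that do not move let the fingers close, or fill a call up. It gives the time, the measured TCP pose, the force, the opening and the grip force at its end, in the units of the state.
- sense(): the state, without advancing time (a new reading comes with each control period).
- imaging.camera(name): name is "side" or "top"; returns a dict with "pixels" (420x560x3 uint8, red, green, blue), "z_map" (420x560 float32, m along the optical axis (not along the pixel's ray), 0 where there is no reading), "fx", "fy", "cx", "cy" (pixels), "k1" (the pictures are not rectified: a ray, as slopes to the right and down, at radius r is drawn at 1 + k1 r^2 times it, then the intrinsics apply), "rvec" (rotation vector, rad) and "tvec" (3), from world to camera coordinates, as OpenCV has them. Camera axes: x right, y down, z forward; pixel columns grow to the right and rows downward; lengths in m; the calibration is good to about 2 mm. A picture is of the moment at which its call begins.
- order.finish_job(): hands the job in; it is judged then, once.
The state is a dict: "time": time; "joints": joint angles; "joint_vel": joint speeds; "joint_efforts": joint torques, N m; "position": TCP position; "orientation": TCP orientation; "contact_force": force on the tool from outside, world axes, zero at the start; "ft_torque": the same for the moment, N m; "opening": opening from 0.0 (shut) to 1.0 (fully open); "gripper_force": force on a finger pad.
Only numpy, scipy, OpenCV 4.12 (cv2) and the standard library are available. Lean on these libraries where they do the work, as an engineer would, in place of code of your own. Each camera call takes 0.05 s, during which the arm holds its last target. There are 200 camera calls.

### The job

The two-tone wooden block on the clamping board has just been glued: turn the blue handwheel, regripping as often as needed, until the orange foot of the clamp faces the middle of the block, then pump the red two-plate squeeze trigger until the foot meets the block and presses it flat against the fence with its spring about half pressed in (the red sleeve on its stem just reaching the black jaw). Never drive the foot's spring hard to its stop, which would crush the joint; do not push the block or the foot by hand, and leave everything else on the worktop where it is. Finish while holding the trigger squeezed between both fingers, for the clamp slackens when it is let go.

Things in the scene. Friction and masses are not known exactly. Their poses are not given: they have to be found in the camera images.
- rig: the clamping rig: a plywood board 360 x 400 x 18 mm fixed to the worktop. Origin under the board's centre, at worktop height; its x axis points along the clamp from the trigger towards the fence, its y axis along the fence, z up. On it: a dark wooden fence (48 mm high above the board), a yellow clamp head that slides along y on two steel rails, and a blue handwheel on a grey gearbox
- fence_face (a point): a point on the fence's inner face, in rig axes; the face is the plane at rig x = +150 mm, 200 mm long in y
- wheel_grip (a point): centre of the blue handwheel, half-way up its rim: a flat fluted wheel of diameter 56 mm and rim height 24 mm with an upright axis, its top 106 mm above the worktop; 25 mm or more is free around it. Grip it across the rim from above
- wheel_rim: the blue handwheel's rim; origin at its underside on the axis
- wheel (a joint): handwheel angle, rad; 0 at the start, grows as the wheel is turned clockwise seen from above, up to 5.0. It drives the clamp head along +y of the rig by 10 mm per rad (rack and pinion); it turns stiffly (0.16 N m) and stays where it is left
- trigger_grip (a point): middle of the squeeze trigger of the clamp head, 125 mm above the worktop: half-way between two upright red plates, each 44 mm long in rig x and 8 mm thick, from 86 to 154 mm above the worktop. Their outer faces stand 60 mm apart along rig y; squeezed together from both sides they come to 28 mm apart. Axes as the rig. The head below is 56 mm wide and ends 82 mm above the worktop
- trigger (a joint): how far each red plate has moved inwards, m: 0 released to 0.016 fully squeezed; both plates move together, and springs (2 to 4 N a plate) open them again. Squeezing drives the jaw forward 1.8 mm per mm of each plate's travel; releasing fetches the ratchet back for another stroke. The ratchet has teeth of 9 mm, so a stroke begins with up to 9 mm of lost jaw travel, and a full squeeze from fully open gains 27 mm
- jaw (a joint): advance of the clamp's steel bar and jaw along rig x, m; starts between 0 and 0.018, end stop at 0.085. On release of the trigger its brake holds only 4 N: under more load the bar slides back
- foot (a joint): how far the jaw's spring foot is pressed in, m: 0 free, 0.010 half, 0.020 fully in (a hard stop). Spring 1.2 N per mm, so half way is 12 N
- foot_face (a point): centre of the front face of the orange foot pad (34 x 34 mm) on the jaw, 52 mm above the worktop; axes as the rig. The stem between pad and black jaw block shows a 10 mm red sleeve at the pad and 10 mm of bare steel; the sleeve reaches the jaw when the foot is half pressed in
- foot_pad: the orange foot pad with which the jaw presses. Holding it half pressed in takes about 15 to 20 N on each trigger plate; a full squeeze with 30 N or more can crush
- plate_left: the red trigger plate on the +y side of the rig
- plate_right: the red trigger plate on the -y side of the rig
- block: the freshly glued wooden block, 50 x 60 x 60 mm (x, y, z), half light and half dark wood with a glue seam, standing loose on the board just before the fence, 2 to 10 mm short of it and up to 0.1 rad askew, 100 to 180 g; the foot pushes it along. Origin under its centre
- block_center (a point): centre of the block, half-way up, 48 mm above the worktop
- kettle: glass kettle with a blue base, 156 mm across, 200 mm high, black handle; origin under its centre; leave it alone
- tub: lidded white plastic tub, 160 x 120 x 87 mm; origin under its centre; leave it alone
- lemon_squeezer: stainless steel lemon squeezer lying flat, 240 mm long, 44 mm high; origin under its bowl; leave it alone
- scraper: red silicone scraper lying flat, 245 mm long, 14 mm high; leave it alone
- glue: yellow glue bottle with an orange cap, 38 mm across, 85 mm high, standing on the board; origin under its centre; leave it alone
- mug: blue mug, 80 mm across, 90 mm high; leave it alone
There are look-alikes about, which are no part of the job. Of the things like the block, leave any that is pink or purple; of the rest the larger one is meant.

How it is judged:
On the way, in this order (a step that is already met when the one before it is completed fails the run):
1. the robot turns the handwheel by its rim (contact force between the fingers and wheel_rim above 2 N and value of joint wheel above 0.6 rad), for 0.05 s.
2. the handwheel has brought the foot in line with the middle of the block, before they touch (y of block_center in the frame of foot_face between -0.006 and 0.006 m and contact force between foot_pad and block below 0.2 N), for 0.2 s.
3. the foot, pumped forward, touches the block (contact force between foot_pad and block above 0.5 N), for 0.05 s.
At the end, for the whole second after the job is handed in: The robot still squeezes the trigger (both plates touched with over 1 N, moved in more than 2 mm), the foot faces the block's middle within 6 mm, its spring is pressed in 5 to 15.5 mm (5 to 20 N on the block), and the block stands at rest flat against the fence (within 2.5 mm and 0.06 rad) (y of block_center in the frame of foot_face between -0.006 and 0.006 m and value of joint foot between 0.005 and 0.0155 m and contact force between foot_pad and block between 5 and 20 N and x of block_center in the frame of fence_face above -0.0275 m and angle between the x axis of block and the x axis of rig, either way round below 0.06 rad and value of joint trigger above 0.002 m and contact force between the fingers and plate_left above 1 N and contact force between the fingers and plate_right above 1 N and linear speed of block below 0.01 m/s); the arm keeps its last pose, push and grip.
It fails at once if the foot crushes the glued joint (over 32 N) (contact force between foot_pad and block above 32 N).
It fails at once if the robot pushes the block or the foot itself (contact force between any of the arm, the fingers and block above 1 N or contact force between the fingers and foot_pad above 1 N).
It fails at once if a bystander is disturbed (moved over 30 mm) (distance of any of kettle, tub, lemon_squeezer, scraper, glue, mug from where it was at the start of the episode above 0.03 m).
It also fails if it takes over 72 s, if anything falls off the work surface, if the arm or the gripper's body presses on something with over 40 N, if the wrist force passes 120 N, or if a joint passes its speed limit or range.

## Working session

There is one attempt and no reset: what is moved stays moved. The work goes in short steps, Python scripts to look and compute and a tool call to move; the robot and the scene stay as the last step left them, time stands still between calls to the robot, and variables do not carry over. Pictures are saved under pics/ and viewed, at most 10 in all, crops included, and the job is handed in when it is done.

Besides the shell and the picture viewer there is one more tool, called after "Emit:" as name(argument=value, ...), one argument or row to a line, values as JSON. arm_command: Moves the arm, as the interface text tells. Its arguments: {"type":"object","properties":{"targets":{"type":"array"},"force":{"type":"number"}},"required":["targets"]}

```bash
mkdir -p pics; cat > h.py <<'E'
import numpy as np, cv2
from rig import sense, imaging, order
def cam(n):
    c=imaging.camera(n); c['R']=cv2.Rodrigues(np.array(c['rvec'],float))[0]; c['t']=np.array(c['tvec'],float).ravel(); return c
def save(c,f): cv2.imwrite('pics/'+f,c['pixels'][:,:,::-1])
def ray(c,u,v):
    d=np.array([(u-c['cx'])/c['fx'],(v-c['cy'])/c['fy']]).T.reshape(-1,2)
    s=d.copy()
    for _ in range(20): s=d/(1+c['k1']*(s**2).sum(1,keepdims=True))
    return np.c_[s,np.ones(len(s))]
def depthpts(c,u,v):
    u=np.atleast_1d(u);v=np.atleast_1d(v)
    z=c['z_map'][np.round(v).astype(int),np.round(u).astype(int)]
    return (ray(c,u,v)*z[:,None]-c['t'])@c['R']
def plane(c,u,v,h):
    d=ray(c,np.atleast_1d(u),np.atleast_1d(v))@c['R']; o=-c['R'].T@c['t']
    return o+d*((h-o[2])/d[:,2])[:,None]
def cloud(c):
    H,W=c['z_map'].shape; v,u=np.mgrid[:H,:W]
    return depthpts(c,u.ravel(),v.ravel()).reshape(H,W,3)
E
python3 - <<'E'
from h import *
for n in ('top','side'):
    c=cam(n); save(c,n+'0.png'); print(n,c['fx'],c['k1'],-c['R'].T@c['t'],(c['z_map']>0).mean())
print(sense())
E
```

```text
top 452.1743824168879 -0.1353804997458912 [ 0.5118862  -0.00753238  1.73434202] 0.99625
side 506.5652515907318 0.002030322448426008 [0.43133209 1.24490714 1.18770784] 0.9958673469387755
{'time': 0.1, 'joints': array([-1.15701090e+00,  3.20226817e-01,  1.56557170e+00,  2.62984919e-05,
        1.25738802e+00, -1.99829679e-02]), 'joint_vel': array([ 3.83093098e-04,  2.59054095e-04, -2.95544335e-03,  7.24305064e-04,
        3.88555268e-05,  9.41292825e-04]), 'joint_efforts': array([-1.28794600e-04, -4.16408873e+01, -2.34703839e+01, -5.29745728e-05,
        4.95343411e-03,  6.65114044e-06]), 'position': array([ 0.24152613, -0.52137925,  0.25256127]), 'orientation': array([ 9.76573236e-01,  2.15183827e-01, -1.43642949e-04, -7.83989246e-04]), 'contact_force': array([-0.48745614,  0.07592768,  0.51223988]), 'ft_torque': array([0.01309561, 0.01701022, 0.0070742 ]), 'gripper_force': 0.0, 'opening': 0.9994559033309285}
```

View pics/top0.png

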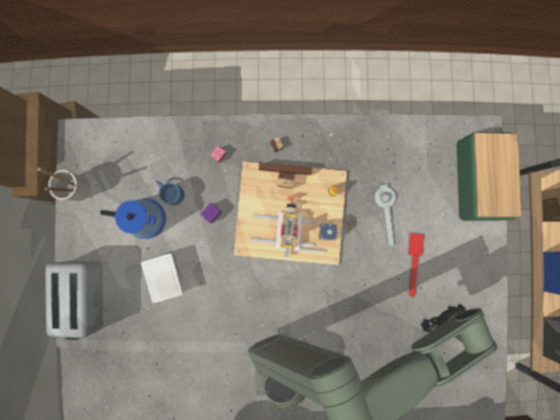

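View pics/side0.png

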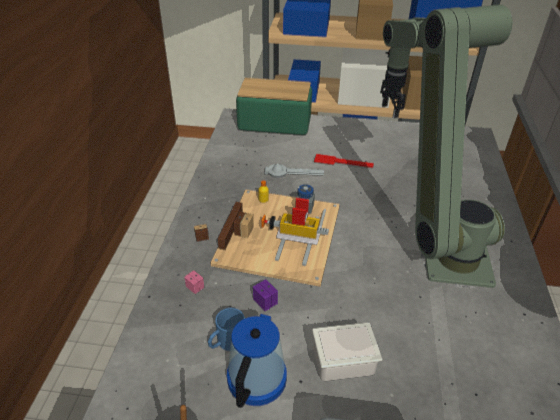

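The top view shows the board at about (291,213), the head at (289,230), the wheel at (328,231), the block at (286,180) and the fence at (285,169). The side view shows the clamp at (300,225) and the block at (246,225). Next I'll enlarge both and measure.

```bash
python3 - <<'E'
from h import *
t=cam('top'); s=cam('side')
a=cv2.resize(t['pixels'][150:275,225:360],None,fx=4.4,fy=4.4,interpolation=cv2.INTER_CUBIC)
b=cv2.resize(s['pixels'][175:285,205:350],None,fx=5.4,fy=5.4,interpolation=cv2.INTER_CUBIC)
cv2.imwrite('pics/t1.png',a[:,:,::-1]);cv2.imwrite('pics/s1.png',b[:,:,::-1])
P=cloud(t); hsv=cv2.cvtColor(t['pixels'],cv2.COLOR_RGB2HSV)
# board
Z=P[:,:,2]; 
bm=(abs(Z-.018)<.006)&(hsv[...,1]>60)&(hsv[...,0]<28); bm[:, :225]=0;bm[:,360:]=0;bm[:150]=0;bm[275:]=0
n,l,st,ce=cv2.connectedComponentsWithStats(bm.astype('uint8')); 
q=P[bm&(l==1+st[1:,4].argmax())]
print('board z',np.median(q[:,2]),cv2.minAreaRect(q[:,:2].astype('float32')*1000))
print('fence', [ (np.round(P[v,u]*1000)) for u,v in ((270,168),(286,168),(300,170))])
for nm,m in (('blue',(hsv[...,0]>100)&(hsv[...,0]<130)&(hsv[...,1]>70)),('red',((hsv[...,0]<6)|(hsv[...,0]>174))&(hsv[...,1]>150)),('yel',(hsv[...,0]>20)&(hsv[...,0]<32)&(hsv[...,1]>170))):
    m=m.copy();m[:,:225]=0;m[:,360:]=0;m[:150]=0;m[275:]=0
    n,l,st,ce=cv2.connectedComponentsWithStats(m.astype('uint8'))
    for i in range(1,n):
        if st[i,4]>8: print(nm,st[i],ce[i].round(1),np.median(P[l==i],0).round(4), P[l==i][:,2].max().round(3))
E
```

```text
board z 0.01832509219842202 ((597.4149169921875, -38.9102783203125), (398.0931396484375, 357.1708068847656), 84.32805633544922)
fence [array([761.,  36.,  63.]), array([759., -24.,  70.]), array([752., -76.,  68.])]
blue [322 225  14  14  84] [328.2 231.8] [ 0.5177 -0.1696  0.1067] 1.734
```

View pics/t1.png

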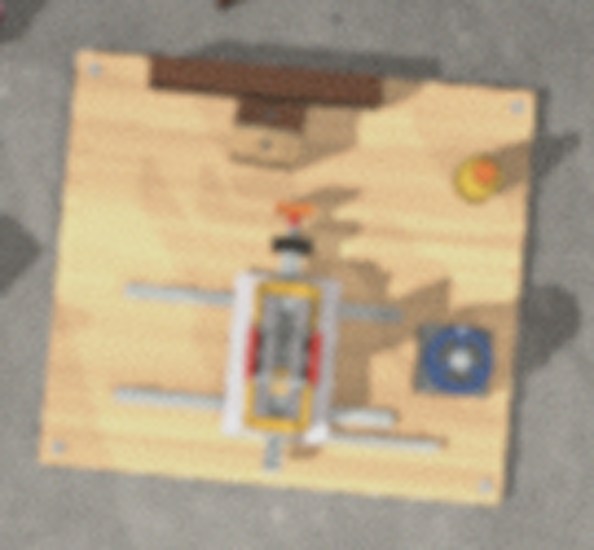

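View pics/s1.png

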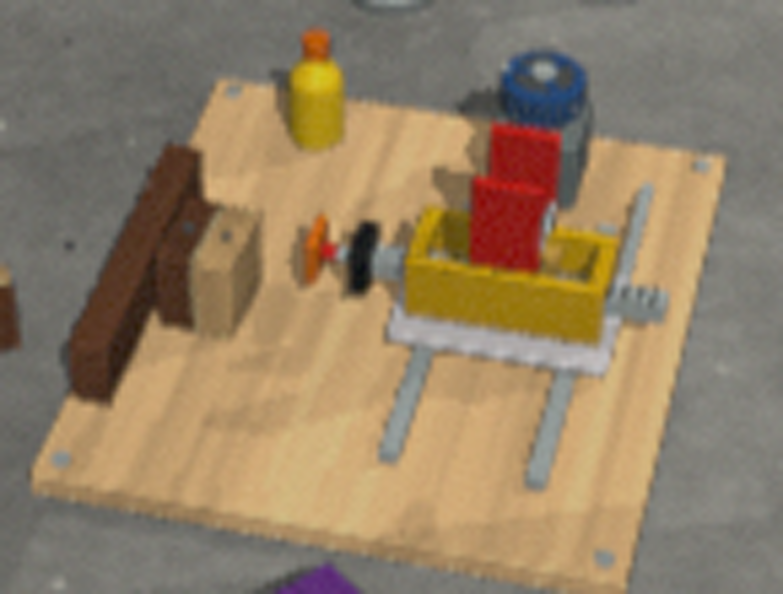

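The enlarged top view shows the block at crop (267,128), the foot at (295,213), the plates at (253,352) and (315,358), and the wheel at (460,360). The foot sits about 6 px (roughly 20 mm) to the block's −y side. Next I'll get numbers in rig axes.

```bash
cat >> h.py <<'E'
yaw=np.deg2rad(-5.67); O=np.array([.5974,-.0389,0])
A=np.array([[np.cos(yaw),np.sin(yaw),0],[-np.sin(yaw),np.cos(yaw),0],[0,0,1]])
def rigf(p): return (np.asarray(p)-O)@A.T
def world(p): return np.asarray(p)@A+O
def masks(c):
    P=rigf(cloud(c)); hsv=cv2.cvtColor(c['pixels'],cv2.COLOR_RGB2HSV).astype(int); h,s,v=hsv[...,0],hsv[...,1],hsv[...,2]
    box=(abs(P[...,0])<.19)&(abs(P[...,1])<.2)&(P[...,2]>.03)&(P[...,2]<.18)
    return P,{'blue':box&(h>100)&(h<130)&(s>70),'red':box&((h<6)|(h>172))&(s>120)&(P[...,0]<.0),
     'orange':box&(h>=5)&(h<16)&(s>170)&(v>130)&(P[...,0]>-.02)&(P[...,0]<.13)&(abs(P[...,1])<.08),
     'block':box&(P[...,0]>.07)&(P[...,0]<.147)&(abs(P[...,1]-.02)<.06)&(P[...,2]>.06)}
def report(c,names,h):
    P,M=masks(c)
    for k in names:
        n,l,st,ce=cv2.connectedComponentsWithStats(M[k].astype('uint8'))
        for i in range(1,n):
            if st[i,4]>5:
                q=P[l==i]; v,u=np.where(l==i); r=rigf(plane(c,u,v,h[k]))*1000
                print(k,st[i,4],'px',ce[i].round(1),'depth med',(np.median(q,0)*1000).round(1),'z95',(np.percentile(q[:,2],95)*1000).round(),'plane mean',r.mean(0).round(1),'mid',((r.max(0)+r.min(0))/2).round(1),'ext',np.ptp(r,axis=0).round(1),'rect',[np.round(x,1) for x in cv2.minAreaRect(r[:,:2].astype('float32'))])
E
python3 - <<'E'
from h import *
H={'blue':.106,'red':.154,'orange':.069,'block':.078}
for n in('top','side'):
    print(n);report(cam(n),H.keys(),H)
E
```

```text
top
blue 86 px [328.2 231.7] depth med [ -64.2 -139.3  107.1] z95 114.0 plane mean [ -61.5 -141.7  106. ] mid [ -61.  -142.7  106. ] ext [47.  48.4  0. ] rect [array([ -60.6, -142.7]), array([46.8, 47. ]), np.float64(5.1)]
red 14 px [282.3 228.6] depth med [-63.6  24.1 150.7] z95 157.0 plane mean [-66.4  24.  154. ] mid [-69.3  24.  154. ] ext [31.6  4.4  0. ] rect [array([-69.3,  23. ]), array([31.4,  3.5]), np.float64(5.3)]
red 20 px [295.8 231.2] depth med [-71.9 -23.6 154. ] z95 159.0 plane mean [-70.7 -23.6 154. ] mid [-70.3 -23.5 154. ] ext [35.1  7.   0. ] rect [array([-70.3, -23.1]), array([ 6.9, 35.1]), np.float64(88.1)]
block 222 px [285.  179.8] depth med [114.9  30.5  78.3] z95 84.0 plane mean [114.5  30.7  78. ] mid [114.9  30.8  78. ] ext [53. 59.  0.] rect [array([114.4,  30.9]), array([58.9, 51.3]), np.float64(87.1)]
side
blue 131 px [305.1 191.7] depth med [ -66.1 -128.5  103. ] z95 109.0 plane mean [ -64.9 -126.6  106. ] mid [ -63.7 -130.8  106. ] ext [54.2 74.4  0. ] rect [array([ -65.5, -131.2]), array([52.6, 70. ]), np.float64(11.9)]
red 349 px [299.8 210.8] depth med [-72.9  26.2 129.7] z95 154.0 plane mean [-78.   36.5 154. ] mid [-77.5  35.1 154. ] ext [ 50.6 130.    0. ] rect [array([-76.4,  35.3]), array([ 48.5, 130.4]), np.float64(2.1)]
orange 29 px [262.9 220.6] depth med [52.4 10.2 63.1] z95 69.0 plane mean [49.5 17.6 69. ] mid [49.  16.6 69. ] ext [13.8 56.3  0. ] rect [array([51. , 17.1]), array([10.1, 56.6]), np.float64(14.8)]
block 242 px [242.9 219.7] depth med [113.9  37.1  74.7] z95 80.0 plane mean [112.9  39.4  78. ] mid [112.8  37.3  78. ] ext [59.9 86.1  0. ] rect [array([112.8,  37.4]), array([85.5, 59.7]), np.float64(89.1)]
```

Emit:
arm_command(
  targets=[-1,14,17.5,0,7,-1,14,17.5,0,7,-1,14,17.5,0,7,-1,14,17.5,0,7,-1,14,17.5,0,7,-1,14,17.5,0,7,-1,14,17.5,0,7,-1,14,17.5,0,7,-1,14,17.5,0,7,-1,14,17.5,0,7],
  force=60,
)

```text
time: 1.3
position: [0.3821, -0.346, 0.2533]
orientation: [0.675, 0.738, 0.0, 0.0]
contact_force: [0.2, -0.3, -0.5]
opening: 0.998
gripper_force: 0.0
```

```bash
python3 - <<'E'
from h import *
s=cam('side'); print('wheel side',rigf(plane(s,305.5,187.6,.106))*1000)
t=cam('top'); print('wheel top',rigf(plane(t,328.4,231.2,.106))*1000)
print(world([-.062,-.140,.106]))
print('foot top',rigf(plane(t,225+295/4.4-.4,150+213/4.4-.4,.06))*1000)
print(sense()['position'])
E
```

```text
wheel side [[ -61.74269171 -149.98973966  106.        ]]
wheel top [[ -59.59233848 -142.23091375  106.        ]]
[ 0.52187152 -0.17208952  0.106     ]
foot top [[5.13734225e+01 1.92741332e-03 6.00000000e+01]]
[ 0.38280064 -0.34508573  0.25336374]
```

Emit:
arm_command(
  targets=[-1,14,17.2,0,7.5,-1,14,17.2,0,7.5,-1,14,17.2,0,7.5,-1,14,17.2,0,7.5,-1,14,17.2,0,7.5,-1,14,17.2,0,7.5,-1,14,17.2,0,7.5,-1,14,17.2,0,7.5,-1,14,17.2,0,7.5,-1,14,17.2,0,7.5],
)

```text
time: 2.4
position: [0.522, -0.1749, 0.2533]
orientation: [0.087, 0.996, -0.0, -0.0]
contact_force: [0.4, -0.1, -0.1]
opening: 1.004
gripper_force: 0.0
```

Emit:
arm_command(
  targets=[-1,0,0,0,0,-1,0,0,-20,0,-1,0,0,-20,0,-1,0,0,-20,0,-1,0,0,-15,0,-1,0,0,0,0,-1,0,0,0,0,-1,0,0,0,0,-1,0,0,0,0,-1,0,0,0,0],
)

```text
time: 3.4
position: [0.522, -0.175, 0.1791]
orientation: [0.089, 0.996, -0.0, 0.001]
contact_force: [-0.1, 0.4, 0.4]
opening: 1.001
gripper_force: 0.0
```

```bash
python3 - <<'E'
from h import *
t=cam('top');s=cam('side')
a=cv2.resize(t['pixels'][150:275,225:360],None,fx=3,fy=3,interpolation=cv2.INTER_CUBIC)
b=cv2.resize(s['pixels'][145:270,215:350],None,fx=2.9,fy=3,interpolation=cv2.INTER_CUBIC)
cv2.imwrite('pics/m2.png',np.hstack([a,b])[:,:,::-1]); print(sense()['position'],sense()['orientation'])
E
```

```text
[ 0.52183162 -0.17480615  0.17879888] [ 8.84718631e-02  9.96078586e-01 -8.33195699e-05  4.15102987e-04]
```

View pics/m2.png

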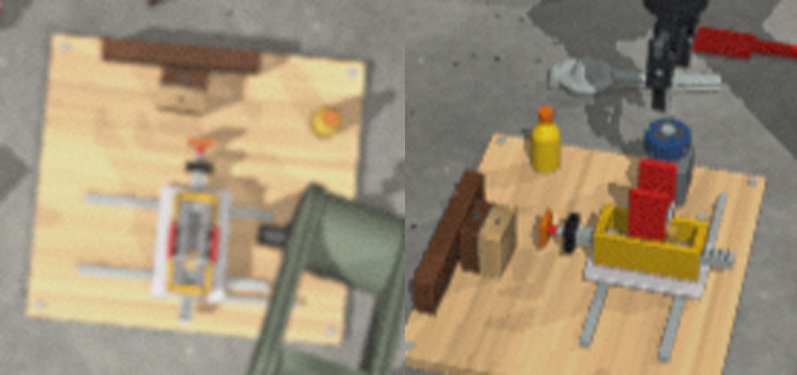

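The gripper hangs over the wheel: fingertips at (658,105) and wheel at (668,135) in the side crop. I'll descend to about z = 0.105 and close.

Emit:
arm_command(
  targets=[-1,0,0,-12,0,-1,0,0,-12,0,-1,0,0,-12,0,-1,0,0,-12,0,-1,0,0,-10,0,-1,0,0,-8,0,-1,0,0,-8,0,-1,0,0,0,0,-1,0,0,0,0,-1,0,0,0,0],
)

```text
time: 4.5
position: [0.5221, -0.1749, 0.1048]
orientation: [0.088, 0.996, -0.0, 0.001]
contact_force: [0.1, -0.4, 0.1]
opening: 0.997
gripper_force: 0.0
```

Emit:
arm_command(
  targets=[-0.3,0,0,0,0,0,0,0,0,0,1,0,0,0,0,1,0,0,0,0,1,0,0,0,0,1,0,0,0,0,1,0,0,0,0,1,0,0,0,0,1,0,0,0,0,1,0,0,0,0],
)

```text
time: 5.5
position: [0.5217, -0.1769, 0.1057]
orientation: [0.087, 0.996, -0.002, 0.001]
contact_force: [-3.8, -6.6, 5.7]
opening: 0.633
gripper_force: 62.9
```

Emit:
arm_command(
  targets=[1,0,-2,0,0,1,0,0,0,-5,1,0,0,0,-5,1,0,0,0,-5,1,0,0,0,-5,1,0,0,0,-5,1,0,0,0,-5,1,0,0,0,-5,1,0,0,0,-5,1,0,0,0,-5],
)

```text
time: 6.5
position: [0.5219, -0.1766, 0.1057]
orientation: [0.464, 0.886, 0.0, 0.0]
contact_force: [-1.7, 3.0, 6.1]
opening: 0.627
gripper_force: 63.0
```

Emit:
arm_command(
  targets=[1,0,0,0,-5,1,0,0,0,-5,1,0,0,0,-5,1,0,0,0,-5,1,0,0,0,-5,1,0,0,0,-5,1,0,0,0,-5,1,0,0,0,-5,1,0,0,0,-5,1,0,0,0,0],
)

```text
time: 7.5
position: [0.5223, -0.1764, 0.1057]
orientation: [0.767, 0.641, 0.001, 0.0]
contact_force: [1.1, 2.1, 6.5]
opening: 0.638
gripper_force: 63.0
```

```bash
python3 - <<'E'
from h import *
H={'blue':.106,'red':.154,'orange':.069,'block':.078}
report(cam('top'),['red','block'],H); print(sense()['ft_torque'],sense()['joints'][5])
E
```

```text
red 16 px [277.6 229.8] depth med [-72.3  40.  149.3] z95 158.0 plane mean [-71.9  40.1 154. ] mid [-70.9  40.3 154. ] ext [31.6  5.4  0. ] rect [array([-70.9,  40.4]), array([31.4,  3.5]), np.float64(5.3)]
red 23 px [291.4 230.6] depth med [-71.4  -8.4 154.1] z95 162.0 plane mean [-70.3  -8.3 154. ] mid [-68.3  -8.1 154. ] ext [35.4  7.3  0. ] rect [array([-68.3,  -6.7]), array([34.9,  7. ]), np.float64(5.2)]
block 222 px [285.  179.9] depth med [114.8  30.5  77.5] z95 84.0 plane mean [114.4  30.7  78. ] mid [114.7  30.8  78. ] ext [53.3 59.   0. ] rect [array([114.2,  30.9]), array([58.9, 51.9]), np.float64(87.1)]
[ 0.34500252  0.49896054 -0.23285739] -0.16989101294485226
```

Emit:
arm_command(
  targets=[1,0,0,0,-5,1,0,0,0,-5,1,0,0,0,-5,1,0,0,0,-5,1,0,0,0,-5,1,0,0,0,-5,1,0,0,0,-5,1,0,0,0,-5,1,0,0,0,-5,1,0,0,0,-5],
)

```text
time: 8.55
position: [0.5228, -0.1767, 0.1057]
orientation: [0.967, 0.256, 0.001, 0.001]
contact_force: [2.0, 0.1, 6.4]
opening: 0.631
gripper_force: 62.8
```

Emit:
arm_command(
  targets=[1,0,0,0,-5,1,0,0,0,-5,1,0,0,0,-5,1,0,0,0,-5,1,0,0,0,-5,1,0,0,0,-5,1,0,0,0,-5,1,0,0,0,0,1,0,0,0,0,1,0,0,0,0],
)

```text
time: 9.55
position: [0.523, -0.1771, 0.1057]
orientation: [0.999, -0.045, 0.002, 0.0]
contact_force: [0.7, -0.4, 5.3]
opening: 0.633
gripper_force: 62.9
```

```bash
python3 - <<'E'
from h import *
H={'blue':.106,'red':.154,'orange':.069,'block':.078}
t=cam('top');report(t,['red','block','orange'],H);save(t,'t3.png')
a=cv2.resize(t['pixels'][150:250,250:330],None,fx=6,fy=6,interpolation=cv2.INTER_CUBIC);cv2.imwrite('pics/t3.png',a[:,:,::-1])
E
```

```text
red 18 px [273.5 229.2] depth med [-70.1  54.7 145.1] z95 159.0 plane mean [-71.   54.4 154. ] mid [-70.4  54.3 154. ] ext [35.1  5.8  0. ] rect [array([-70.4,  54.5]), array([34.9,  3.5]), np.float64(5.3)]
red 19 px [287.3 229.9] depth med [-69.2   6.3 154.7] z95 161.0 plane mean [-69.1   6.3 154. ] mid [-69.4   6.6 154. ] ext [35.1  6.3  0. ] rect [array([-69.4,   6.2]), array([ 5.9, 35.1]), np.float64(87.1)]
block 222 px [285.  179.8] depth med [114.9  30.5  77.9] z95 84.0 plane mean [114.6  30.7  78. ] mid [114.9  30.8  78. ] ext [53. 59.  0.] rect [array([114.4,  30.9]), array([58.9, 51.3]), np.float64(87.1)]
```

View pics/t3.png

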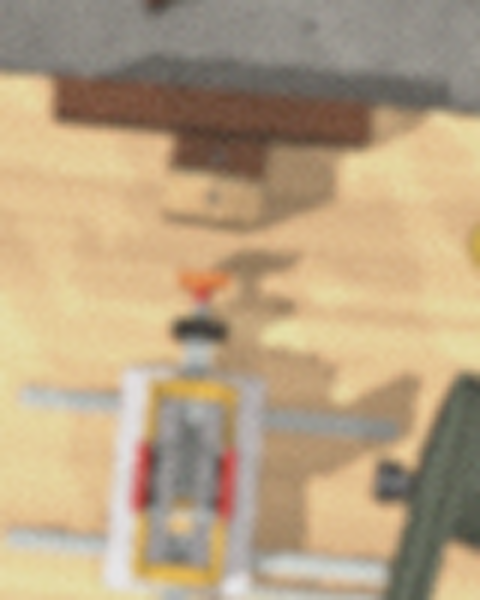

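The top view shows the foot at crop (203,282) and the block centre near (217,180). They look nearly aligned, so I'll measure the foot itself.

```bash
python3 - <<'E'
from h import *
for k in range(2):
    t=cam('top'); hsv=cv2.cvtColor(t['pixels'],cv2.COLOR_RGB2HSV).astype(int)
    px=t['pixels'].astype(int)
    sub=np.zeros(px.shape[:2],bool); sub[193:203,277:291]=1
    w=np.clip(px[...,0]-px[...,2]-110,0,None)*sub
    if k==0: print(w[193:203,277:291])
    v,u=np.where(w>0); W=w[v,u]; r=rigf(plane(t,u,v,.062))*1000
    print('foot',np.average(r,axis=0,weights=W), (r[:,1].min()+r[:,1].max())/2,np.ptp(r[:,1]))
    sub[:]=0; sub[201:208,277:290]=1; dk=(px.sum(2)<200)&sub; v,u=np.where(dk); r=rigf(plane(t,u,v,.07))*1000; print('jaw',r.mean(0),len(v),np.ptp(r,axis=0))
    # block colour edges along y
    for row in (175,181,183): print(row,px[row,274:298].sum(1))
E
```

```text
[[ 0  0  0  0  0  0  0  0  0  0  0  0  0  0]
 [ 0  0  0  0  0  0  0  0  0  0  0  0  0  0]
 [ 0  0  0  0  2  1  0  3  0  0  0  0  0  0]
 [ 0  0  0 14 27 27 28 28 29 19 10  0  0  0]
 [ 0  0  0  1 15 26 37 28 21 15  4  0  0  0]
 [ 0  0  0  0  0  7 19  8  0  0  0  0  0  0]
 [ 0  0  0  0  0  0  0  0  0  0  0  0  0  0]
 [ 0  0  0  0  0  0  0  0  0  0  0  0  0  0]
 [ 0  0  0  0  0  0  0  0  0  0  0  0  0  0]
 [ 0  0  0  0  0  0  0  0  0  0  0  0  0  0]]
foot [53.71614722 31.1418232  62.        ] 30.629954000686535 26.199969483084352
jaw [24.58610631 32.00937385 70.        ] 5 [ 2.6604244  22.37679571  0.        ]
175 [557 552 547 519 441 325 234 237 226 224 239 254 254 246 248 251 243 261
 250 257 293 352 378 382]
181 [517 521 524 536 550 556 554 549 549 547 506 479 470 477 476 468 447 446
 419 389 390 384 396 397]
183 [525 516 522 543 551 552 552 538 532 514 471 431 455 473 474 459 457 458
 446 409 372 352 378 372]
foot [53.835322   31.10873428 62.        ] 30.629954000686535 26.199969483084352
jaw [24.12194739 29.00290132 70.        ] 5 [ 3.68070267 15.03131535  0.        ]
175 [545 550 545 516 432 315 251 247 232 222 249 247 248 253 244 256 233 262
 233 269 300 359 378 383]
181 [508 517 524 542 553 557 554 551 553 539 497 471 467 482 475 465 454 440
 423 398 375 394 400 393]
183 [524 525 520 535 544 563 552 544 536 523 464 425 446 469 466 457 448 457
 453 413 377 357 368 375]
```

```bash
python3 - <<'E'
from h import *
t=cam('top'); P,M=masks(t)
for r in (173,175,177,179,181,183,185):
    u=np.where(M['block'][r])[0]
    if len(u): print(r,u.min(),u.max(),rigf(plane(t,u.mean(),r,.078))*1000)
print(rigf(plane(t,286.4,175,.078))*1000)
px=t['pixels'].astype(int)
for r in (179,180,182,184): print(r,px[r,274:298,0]-px[r,274:298,2])
E
```

```text
173 278 286 [[138.71244126  44.0555018   78.        ]]
175 278 293 [[132.50544885  30.52753232  78.        ]]
177 278 293 [[125.11637413  29.84765547  78.        ]]
179 277 293 [[117.56286697  31.00182176  78.        ]]
181 277 292 [[110.01458388  32.15526639  78.        ]]
183 277 292 [[102.64090377  31.47540501  78.        ]]
185 277 292 [[95.27208156 30.79590215 78.        ]]
[[132.8111085   27.22491982  78.        ]]
179 [82 80 79 83 81 79 74 69 67 68 64 61 59 51 49 51 52 53 54 51 52 60 62 62]
180 [82 81 80 78 84 86 89 83 82 79 75 71 69 64 64 60 60 58 55 54 54 56 62 62]
182 [79 77 81 81 84 88 87 87 87 85 69 54 64 74 79 77 77 75 70 65 55 58 55 57]
184 [80 82 78 83 87 86 85 86 90 81 76 74 74 77 78 74 75 77 74 66 55 52 55 53]
```

Emit:
arm_command(
  targets=[1,0,0,0,3,1,0,0,0,3,1,0,0,0,0,1,0,0,0,0,-1,0,0,0,0,-1,0,0,0,0,-1,0,0,0,0,-1,0,0,0,0,-1,0,0,0,0,-1,0,0,0,0],
)

```text
time: 10.75
position: [0.5216, -0.1768, 0.1043]
orientation: [1.0, 0.007, -0.0, 0.0]
contact_force: [0.1, 0.3, -0.4]
opening: 1.001
gripper_force: 0.0
```

Emit:
arm_command(
  targets=[-1,0,0,10,0,-1,0,0,20,0,-1,0,0,30,0,-1,0,0,30,0,-1,0,0,30,0,-1,0,0,20,-3,-1,0,0,0,-3.5,-1,0,0,0,0,-1,0,0,0,0,-1,0,0,0,0],
)

```text
time: 11.75
position: [0.5214, -0.1766, 0.2439]
orientation: [0.999, -0.049, -0.001, -0.0]
contact_force: [0.5, -0.2, 0.3]
opening: 1.002
gripper_force: 0.0
```

```bash
python3 - <<'E'
from h import *
H={'blue':.106,'red':.154,'orange':.069,'block':.078}
report(cam('side'),['red'],H);report(cam('top'),['red','block'],H);s=sense()
print(s['position'],s['orientation'],world([-.070,.0295,.128]))
E
```

```text
red 353 px [297.9 216.5] depth med [-72.5  56.2 129.9] z95 154.0 plane mean [-77.9  65.5 154. ] mid [-77.3  63.9 154. ] ext [ 51.9 126.7   0. ] rect [array([-76. ,  63.9]), array([ 48.9, 128.1]), np.float64(2.7)]
red 15 px [273.7 229.7] depth med [-74.1  53.9 149.6] z95 156.0 plane mean [-72.7  53.7 154. ] mid [-70.4  53.7 154. ] ext [35.1  4.5  0. ] rect [array([-70.4,  54.5]), array([34.9,  3.5]), np.float64(5.3)]
red 20 px [287.5 230. ] depth med [-69.4   5.5 154.9] z95 159.0 plane mean [-69.4   5.5 154. ] mid [-69.4   5.5 154. ] ext [35.1  6.   0. ] rect [array([-69.4,   5.5]), array([34.9,  3.5]), np.float64(5.3)]
block 220 px [285.  179.8] depth med [114.6  30.8  78.4] z95 84.0 plane mean [114.5  30.8  78. ] mid [115.1  30.8  78. ] ext [52.6 59.   0. ] rect [array([114.4,  30.9]), array([58.9, 51.4]), np.float64(87.1)]
[ 0.5214596  -0.17667428  0.24385438] [ 9.98799321e-01 -4.89856920e-02 -5.53416259e-04 -1.10122742e-04] [ 0.53065704 -0.00262842  0.128     ]
```

Emit:
arm_command(
  targets=[-1,1,20,0,0,-1,2,34,0,0,-1,2,40,0,0,-1,2,40,0,0,-1,1,30,0,0,-1,1,10,0,0,-1,0,0,0,0,-1,0,0,0,0,-1,0,0,0,0,-1,0,0,0,0],
)

```text
time: 12.85
position: [0.5307, -0.0039, 0.2443]
orientation: [0.999, -0.05, -0.0, 0.0]
contact_force: [-0.4, 1.2, 0.1]
opening: 1.002
gripper_force: 0.0
```

Emit:
arm_command(
  targets=[-1,0,0,-15,0,-1,0,0,-15,0,-1,0,0,-15,0,-1,0,0,0,0,-1,0,0,0,0,-1,0,0,0,0,-1,0,0,0,0,-1,0,0,0,0,-1,0,0,0,0,-1,0,0,0,0],
)

```text
time: 13.85
position: [0.5307, -0.0027, 0.1995]
orientation: [0.999, -0.049, 0.0, 0.0]
contact_force: [0.2, -0.1, 0.3]
opening: 1.002
gripper_force: 0.0
```

```bash
python3 - <<'E'
from h import *
s=cam('side');b=cv2.resize(s['pixels'][135:275,205:345],None,fx=4.2,fy=4.2,interpolation=cv2.INTER_CUBIC)
cv2.imwrite('pics/s4.png',b[:,:,::-1]); print(sense()['position'])
E
```

```text
[ 0.53073237 -0.00270054  0.19946872]
```

View pics/s4.png

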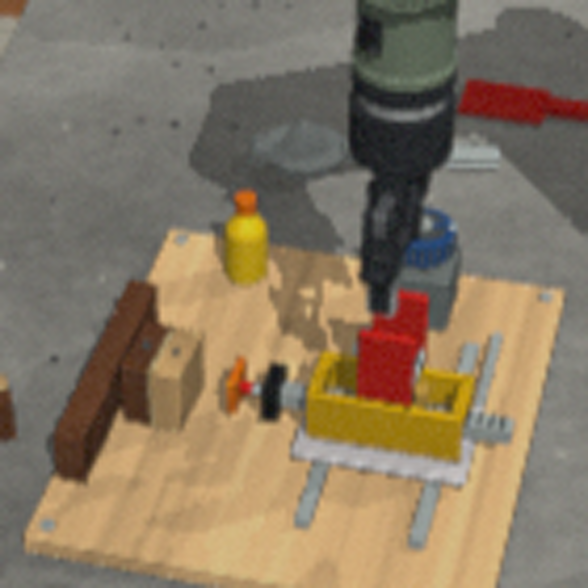

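The near finger at crop (382,300) stands above and outside the near plate at (390,345). I'll descend on it and squeeze with the lowest grip force.

Emit:
arm_command(
  targets=[-1,0,0,-10,0,-1,0,0,-15,0,-1,0,0,-15,0,-1,0,0,-15,0,-1,0,0,-10,0,-1,0,0,-5,0,-1,0,0,0,0,-1,0,0,0,0,-1,0,0,0,0,-1,0,0,0,0],
  force=20,
)

```text
time: 14.9
position: [0.531, -0.0028, 0.1299]
orientation: [0.999, -0.049, 0.001, 0.0]
contact_force: [0.3, -0.2, -0.1]
opening: 1.0
gripper_force: 0.0
```

Emit:
arm_command(
  targets=[-0.8,0,0,0,0,-0.6,0,0,0,0,-0.45,0,0,0,0,-0.3,0,0,0,0,-0.2,0,0,0,0,-0.1,0,0,0,0,0,0,0,0,0,0,0,0,0,0,0,0,0,0,0,0,0,0,0,0],
)

```text
time: 15.9
position: [0.5312, -0.0026, 0.1308]
orientation: [0.999, -0.049, 0.001, -0.0]
contact_force: [-1.4, 0.9, 9.1]
opening: 0.503
gripper_force: 6.8
```

```bash
cat >> h.py <<'E'
def foot():
    s=cam('side'); px=s['pixels'].astype(int); P=rigf(cloud(s)); h=cv2.cvtColor(s['pixels'],cv2.COLOR_RGB2HSV).astype(int)
    m=(h[...,0]>=5)&(h[...,0]<17)&(h[...,1]>190)&(h[...,2]>130)&(P[...,0]>-.02)&(P[...,0]<.14)&(abs(P[...,1]-.03)<.05)&(P[...,2]>.03)
    q=P[m]*1000; print('foot',m.sum(),np.median(q,0).round(1),'xmax',np.percentile(q[:,0],90).round(1))
    k=(h[...,2]<60)&(P[...,0]>-.01)&(P[...,0]<.12)&(abs(P[...,1]-.03)<.03)&(P[...,2]>.03)&(P[...,2]<.075)
    print('jaw',k.sum(),(np.median(P[k],0)*1000).round(1))
    b=(P[...,2]>.068)&(P[...,2]<.09)&(P[...,0]>.06)&(P[...,0]<.16)&(abs(P[...,1]-.03)<.028)
    print('blk',b.sum(),(np.percentile(P[b][:,0],[5,50,95])*1000).round(1))
    return s
E
python3 - <<'E'
from h import *
s=foot(); print({k:sense()[k] for k in('position','opening','gripper_force','contact_force')})
E
```

```text
foot 30 [62.7 41.  64.9] xmax 66.6
jaw 42 [32.1 46.1 65. ]
blk 185 [ 90.2 113.5 137.9]
{'position': array([ 0.53118867, -0.00261311,  0.13078151]), 'opening': 0.49944580290124246, 'gripper_force': 6.778911128640175, 'contact_force': array([-1.62742254,  1.06452898,  9.02812658])}
```

Emit:
arm_command(
  targets=[0.1,0,0,0,0,0.2,0,0,0,0,0.3,0,0,0,0,0.4,0,0,0,0,0.4,0,0,0,0,0.4,0,0,0,0,0.4,0,0,0,0,0.4,0,0,0,0,0.4,0,0,0,0,0.4,0,0,0,0],
)

```text
time: 16.95
position: [0.5315, -0.0027, 0.1313]
orientation: [0.999, -0.049, 0.001, -0.0]
contact_force: [-2.8, 1.6, 11.8]
opening: 0.32
gripper_force: 21.0
```

```bash
python3 - <<'E'
from h import *
s=foot()
E
```

```text
foot 30 [76.7 37.9 63.4] xmax 80.1
jaw 43 [47.3 44.9 64.6]
blk 189 [ 84.2 113.6 139.3]
```

Emit:
arm_command(
  targets=[0,0,0,0,0,-0.4,0,0,0,0,-0.7,0,0,0,0,-0.8,0,0,0,0,-0.8,0,0,0,0,-0.8,0,0,0,0,-0.8,0,0,0,0,-0.8,0,0,0,0,-0.8,0,0,0,0,-0.8,0,0,0,0],
)

```text
time: 18.0
position: [0.5307, -0.0028, 0.1293]
orientation: [0.999, -0.049, -0.0, 0.0]
contact_force: [-0.3, -0.9, 0.0]
opening: 0.9
gripper_force: 0.0
```

```bash
python3 - <<'E'
from h import *
s=foot(); H={'red':.154,'block':.078}; report(cam('top'),['block'],H)
E
```

```text
foot 30 [77.  41.1 62.4] xmax 80.7
jaw 42 [46.8 43.3 63.5]
blk 180 [ 89.5 114.2 137.6]
block 224 px [285.  179.9] depth med [114.8  30.9  78.2] z95 84.0 plane mean [114.3  30.6  78. ] mid [113.9  30.8  78. ] ext [55. 59.  0.] rect [array([113.9,  30.9]), array([58.9, 52.4]), np.float64(87.1)]
block 24 px [283.9 190. ] depth med [77.2 31.2 68.6] z95 76.0 plane mean [76.5 31.4 78. ] mid [76.5 30.9 78. ] ext [ 9. 30.  0.] rect [array([76.7, 30.9]), array([ 7.4, 29.4]), np.float64(5.3)]
```

The foot and block agree in y (about 30.9 and 30.7 mm). The foot front is about 9 mm from the block, so I'll start the second stroke gently.

Emit:
arm_command(
  targets=[-0.6,0,0,0,0,-0.4,0,0,0,0,-0.3,0,0,0,0,-0.2,0,0,0,0,-0.1,0,0,0,0,-0.03,0,0,0,0,0.04,0,0,0,0,0.1,0,0,0,0,0.15,0,0,0,0,0.15,0,0,0,0],
  force=20,
)

```text
time: 19.1
position: [0.5314, -0.0026, 0.1312]
orientation: [0.999, -0.049, 0.001, -0.0]
contact_force: [-3.2, 0.5, 11.8]
opening: 0.431
gripper_force: 10.1
```

```bash
python3 - <<'E'
from h import *
s=foot()
E
```

```text
foot 29 [92.5 39.1 62.8] xmax 95.6
jaw 46 [64.8 42.8 65.1]
blk 194 [ 68.5 118.7 145.4]
```

Emit:
arm_command(
  targets=[0.18,0,0,0,0,0.21,0,0,0,0,0.24,0,0,0,0,0.27,0,0,0,0,0.3,0,0,0,0,0.33,0,0,0,0,0.36,0,0,0,0,0.38,0,0,0,0,0.38,0,0,0,0,0.38,0,0,0,0],
)

```text
time: 20.15
position: [0.5313, -0.0026, 0.132]
orientation: [0.999, -0.049, 0.001, -0.0]
contact_force: [-3.2, 1.0, 15.7]
opening: 0.325
gripper_force: 18.6
```

```bash
python3 - <<'E'
from h import *
s=foot()
b=cv2.resize(s['pixels'][190:260,205:325],None,fx=6.5,fy=6.5,interpolation=cv2.INTER_CUBIC)
cv2.imwrite('pics/s5.png',b[:,:,::-1])
E
```

```text
foot 29 [92.6 42.1 64.4] xmax 95.3
jaw 43 [70.9 44.1 65.5]
blk 192 [ 74.4 118.2 146. ]
```

View pics/s5.png

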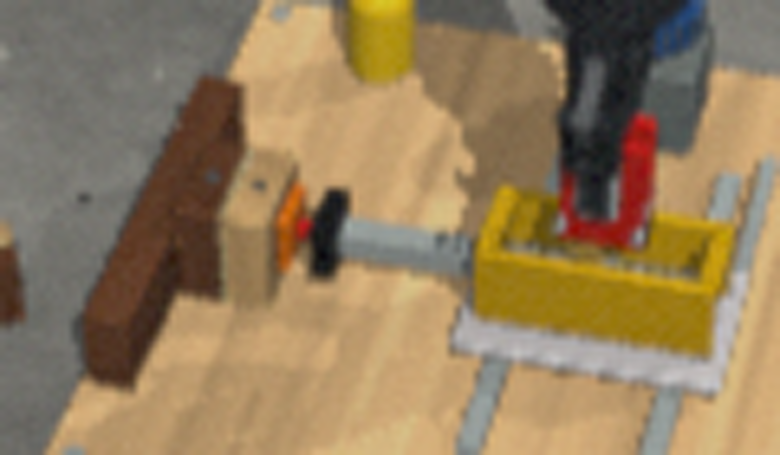

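The side view shows the foot on the block and the block at the fence, with only a short stretch of red sleeve left before the black jaw at (325,235). Next I'll check flatness and alignment from above.

```bash
python3 - <<'E'
from h import *
t=cam('top'); H={'red':.154,'block':.078}
import h
P=rigf(cloud(t)); m=(P[...,2]>.073)&(P[...,2]<.085)&(P[...,0]>.085)&(P[...,0]<.165)&(abs(P[...,1]-.03)<.06)
v,u=np.where(m); r=rigf(plane(t,u,v,.078))*1000
print(len(v),r.mean(0),cv2.minAreaRect(r[:,:2].astype('float32')),np.percentile(r[:,0],[1,99]))
for row in range(166,188,2): print(row,t['pixels'][row,283:287].sum(1))
print('fence pts',[(P[q,p]*1000).round() for p,q in((272,170),(273,171),(274,172),(298,172),(298,173))])
for k in range(4): foot()
a=cv2.resize(t['pixels'][155:235,255:315],None,fx=7,fy=7,interpolation=cv2.INTER_CUBIC);cv2.imwrite('pics/t6.png',a[:,:,::-1])
E
```

```text
197 [123.86045662  31.31880792  78.        ] ((125.63794708251953, 22.13546371459961), (73.671142578125, 110.63197326660156), 9.711515426635742) [ 97.34293536 159.95788451]
166 [268 272 264 267]
168 [250 238 255 275]
170 [227 238 229 226]
172 [241 238 247 261]
174 [243 260 270 271]
176 [353 340 333 314]
178 [525 495 476 474]
180 [526 478 434 474]
182 [509 499 472 478]
184 [462 476 473 478]
186 [415 377 388 386]
fence pts [array([147.,  82.,  74.]), array([148.,  79.,  43.]), array([150.,  76.,   4.]), array([149., -15.,  70.]), array([149., -15.,  42.])]
foot 28 [92.  40.  64.5] xmax 95.3
jaw 42 [72.  44.1 64.3]
blk 196 [ 74.1 116.5 144.6]
foot 28 [92.3 41.3 64.5] xmax 95.5
jaw 44 [72.1 42.7 64.8]
blk 189 [ 75.4 119.6 144.7]
foot 28 [91.5 42.2 63.8] xmax 94.8
jaw 43 [72.3 43.9 62.8]
blk 189 [ 75.2 117.6 144.4]
foot 30 [91.8 38.  64.8] xmax 95.5
jaw 45 [71.6 43.9 65.4]
blk 204 [ 73.8 118.4 145.9]
```

View pics/t6.png

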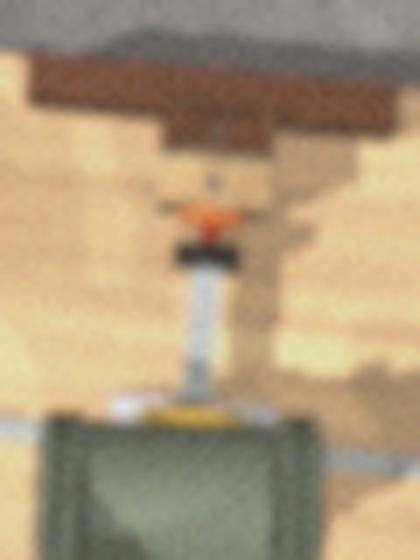

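```bash
python3 -c "
from h import *
s=sense();print(s['time'],s['opening'],s['gripper_force']);print(order.finish_job())"
```

```text
20.45 0.32351158828636917 18.58793020248413
the job is handed in; nothing more can be done
None
```

I handed the job in at 20.5 s (limit 72 s); no verdict came back. By camera, the foot is within about 1 mm of the block's middle and its spring is about half pressed in (estimates 7–10 mm). The block looks flat against the fence: it stopped moving under load, but the position readings were too coarse to confirm 2.5 mm. Both fingers still hold the trigger squeezed at about 19 N.

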